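Re-arm the separation press with its two-key reset

ROBOT

A 7-joint arm with a two-finger parallel gripper is mounted at the origin on the work surface. World frame = base frame: x ahead of the robot, y to its left, z up, the work surface at z = 0. Lengths are in m, angles in rad, forces in N, time in s.
With the tool pointing down it reaches from about 0.425 to 0.875 m from the base axis. Payload 4.7 kg.
Tool frame: the origin (TCP) lies midway between the tips of the shut fingers; the grasp point (between the pads) lies 19 mm behind it; z points along the fingers, y is the direction in which the jaws open and shut (so a half turn about z gives the same grasp; the last joint's range is limited). The gripper opens to 87 mm and grips with 3 to 60 N. Pads are 19 mm wide; open, the fingers measure 117 mm over their backs; the gripper's body (75 mm by 190 mm) begins 51 mm behind the grasp point.
Start: joints at [-1.124, 0.321, -0.07, 1.45, 0.023, 1.371, -0.057], TCP at [0.273, 0.59, 0.19] pointing down, gripper open.
Joint ranges: [-2.86, 2.86], [-0.3, 2.09], [-1.38, 1.24], [0.06, 2.45], [-1.56, 4.7], [0.09, 2.05], [-2.69, 2.69]. Speed limits (rad/s): [2.57, 2.57, 3.14, 3.14, 3.14, 3.14, 3.14].

INTERFACE

Orientations are given as a rotation vector (axis times angle).
In Python, from bench import get_state, eyes, job gives the robot as it stands. The module is installed in compiled form; this text tells all that it offers.
- The arm moves only by the shell command python3 -m jog 'ROWS' [FORCE]. ROWS is JSON, a list that holds one entry, the list of rows, each a list of 5 numbers: the opening, from 0 (shut) to 1 (fully open), then the shift along the tool's x, y, z in units of 40 mm (1.0 is 40 mm), then the turn about the tool's z in units of 5 degrees (1.0 is 5 degrees). In form: [[[jaw, dx, dy, dz, turn], ...]]. A call has 1 to 10 rows; each row shifts and turns the commanded pose from where the row before left it, along the tool's axes as they then stand; what a row does not reach is not made up. A row lasts 1/8 s, in which the tool goes at most 62.5 mm and 10.7 degrees, less where a joint would pass 70% of its speed; a pose out of reach is approached as far as the arm can. A call is refused whole if a number of a shift passes 1 or a number of a turn 1, either way. A call with a gripper value outside its range is refused whole. The fingers move at their own pace and stop on an object; FORCE is the grip in N (left out, the last holds). Time passes only in rows, so rows that do not move let the fingers close. It gives the time, the measured TCP pose, the force and the opening at its end, in the units of the state.
- get_state(): the state, without advancing time (a new reading comes with each control period).
- eyes.get_image(name): name is "scene" or "top"; returns (picture, depth): 384x512x3 uint8, red, green, blue; 384x512 float32, m along the optical axis (not along the pixel's ray), 0 where there is no reading.
- eyes.camera_params(name): a dict with "camera_matrix" (3x3 intrinsics, pixels), "pose" (4x4, takes a point from camera to world coordinates). Camera axes: x right, y down, z forward; pixel columns grow to the right and rows downward; lengths in m; the calibration is good to about 2 mm. A picture is of the moment at which its call begins. camera_params takes no time and is no camera call.
- job.close_job(): hands the job in, once; it reports no verdict.
The state is a dict: "time": time; "joint_positions": joint angles; "qd": joint speeds; "joint_torque": joint torques, N m; "position": TCP position; "tool_rot": TCP orientation; "ft_force": force on the tool from outside, world axes, zero at the start; "torque": the same for the moment, N m; "grip_width": opening from 0.0 (shut) to 1.0 (fully open).
Only numpy, scipy, OpenCV 4.12 (cv2) and the standard library are available. Lean on these libraries where they do the work, as an engineer would, in place of code of your own. Each camera call takes 0.05 s, during which the arm holds its last target. There are 200 camera calls.

TASK

Re-arm the press with the fingertips only, gripping and lifting nothing. First push the ball-topped lever of the blue press over, towards the press's clear plate, until it stands at its far stop; then press the two round keys of the loose grey reset box down together, one fingertip on each, keep both fully down for three seconds, and let go. Do not press the small square key between them, leave the lever at its stop, do not shove or lift the reset box, and leave the tray, vial, jar and sharps bin where they stand.

Things in the scene. Friction and masses are not known exactly. Their poses are not given: they have to be found in the camera images.
- press: Blue press, fixed to the bench: base 180 mm (x) by 130 mm (y), 35 mm high, an upright clear plate between aluminium posts 76 mm along +x of the origin (10 mm thick, 126 mm wide, top 140 mm above the bench). Origin: centre of the underside; z up; +x points from the lever's pivot to the clear plate, which is the way the lever is pushed.
- lever_pivot (a point): The lever's hinge axis, 50 mm above the bench, at the press's x = -20 mm, y = 0; the hinge lies along the press's y axis. Two bracket cheeks beside it reach 61 mm above the bench.
- lever_ball (a point): Centre of the black ball, 34 mm in diameter, on top of the lever, 110 mm from the pivot along a steel rod 12 mm thick.
- lever (a joint): Angle of the lever, rad. At 0 it leans 0.6 rad from upright away from the clear plate (ball centre 141 mm above the bench), at 0.6 it stands upright (ball 160 mm up), at 1.1 it is at its far stop, leaning 0.5 rad towards the plate (ball 147 mm up and 53 mm past the pivot). It starts between 0 and 0.35, resists with about 1.3 N at the ball and stays where it is left.
- reset_box: Loose grey box of about 0.95 kg on four rubber feet, 75 mm (x) by 140 mm (y), top face 45 mm above the bench. Origin: centre of the underside; z up; the keys stand in a row along its y axis. It can be on the left or the right of the press.
- key_left_top (a point): Centre of the top of the white round key (26 mm in diameter) at the box's y = +30 mm; it stands 12 mm above the box's top, 57 mm above the bench, when not pressed.
- key_right_top (a point): The same for the like key at the box's y = -30 mm, so that the round keys' centres are 60 mm apart.
- key_left (a joint): Travel of that key, m: 0 up, 0.007 fully down. A spring: starts to move at 1.5 N, fully down at 5 N (so both together take 10 N); springs back up.
- key_right (a joint): The same for the other round key.
- key_square_top (a point): Centre of the top of the small white square key (12 by 12 mm) half-way between the round ones, 6 mm above the box's top: not to be pressed.
- key_square (a joint): Travel of the square key, m: 0 up, 0.004 fully down (2.5 N).
- tray: Loose open steel tray, 90 by 140 mm, 30 mm high, on the side of the press where the reset box is not. Bystander. Origin: centre of the underside.
- vial: Loose small capped glass vial, 28 mm in diameter, 65 mm high, standing some 90 mm from the reset box's centre along the box's own +x. Bystander. Origin: centre of the underside.
- jar: Loose white jar with lid, 64 mm in diameter, 90 mm high, beyond the press. Bystander. Origin: centre of the underside.
- sharps_bin: Loose yellow sharps bin with red lid, 108 by 118 mm, 144 mm high, beyond the press. Bystander. Origin: centre of the underside.
Mind the look-alikes: they are no part of the job. There is more than one size of the press; the job needs the largest.

How it is judged:
On the way, in this order (a step that is already met when the one before it is completed fails the run):
1. the lever stands at its far stop, the round keys still up (value of joint lever above 1 rad and value of joint each of key_left, key_right below 0.0015 m), for 0.2 s.
2. both round keys are fully down under the fingers, together, for three seconds (2.6 s are asked), the lever at its stop (value of joint lever above 1 rad and value of joint each of key_left, key_right above 0.0045 m and contact force between each of key_left, key_right and the fingers above 0.5 N), for 2.6 s.
3. both round keys are let go (value of joint each of key_left, key_right, key_square below 0.0015 m), for 0.2 s.
At the end, for the whole second after the job is handed in: The lever is at its far stop (beyond 1.0 of 1.1 rad) and at rest, all three keys are up (within 1.5 mm), the reset box is upright, at rest and within 15 mm of where it was, and tray, vial, jar and bin stand within 20 mm of where they were (all of step 3 and value of joint lever above 1 rad and velocity of joint lever below 0.05 rad/s and distance of reset_box from where it was at the start of the episode below 0.015 m and angle between reset_box's own z axis and vertical below 0.05 rad and linear speed of reset_box below 0.02 m/s and distance of each of tray, vial, jar, sharps_bin from where it was at the start of the episode below 0.02 m and angle between each of tray, vial, jar, sharps_bin's own z axis and vertical below 0.2 rad); the robot touches nothing.
It fails at once if the square key is pressed (more than 2.5 mm) (value of joint key_square above 0.0025 m).
It fails at once if a round key is pressed before the lever is at its stop, or the lever leaves it again meanwhile (value of joint lever below 1 rad and value of joint any of key_left, key_right above 0.0045 m).
It fails at once if the reset box is shoved more than 15 mm, lifted or tipped (distance of reset_box from where it was at the start of the episode above 0.015 m or height (world z) of reset_box above 0.006 m or angle between reset_box's own z axis and vertical above 0.12 rad).
It fails at once if the tray, vial, jar or bin is moved more than 20 mm, lifted or knocked over (distance of any of tray, vial, jar, sharps_bin from where it was at the start of the episode above 0.02 m or height (world z) of any of tray, vial, jar, sharps_bin above 0.01 m or angle between any of tray, vial, jar, sharps_bin's own z axis and vertical above 0.3 rad).
It also fails if it takes over 54 s, if anything falls off the work surface, if the arm or the gripper's body presses on something with over 40 N, if the wrist force passes 120 N, or if a joint passes its speed limit or range.

## Working session

There is one attempt and no reset: what is moved stays moved. The work goes in short steps, Python scripts to look and compute and a shell command to move; the robot and the scene stay as the last step left them, time stands still between calls to the robot, and variables do not carry over. Pictures are saved under pics/ and viewed, about 8 in all and at most 12, crops included, and the job is handed in when it is done.

```bash
mkdir -p pics; python3 - <<'E'
from bench import get_state, eyes
import cv2, numpy as np
s=get_state(); print(s)
for n in("top","scene"):
    p,d=eyes.get_image(n); np.savez(f"{n}0.npz",p=p,d=d)
    c=eyes.camera_params(n); print(n,c)
    cv2.imwrite(f"pics/{n}0.png",cv2.resize(p[:,:,::-1],(800,600),interpolation=cv2.INTER_CUBIC))
E
```

```text
{'time': 0.0, 'joint_positions': array([-1.12391425,  0.32184925, -0.07009   ,  1.45166342,  0.02260505,
        1.37077705, -0.05689929]), 'qd': array([-0.00043138,  0.00160861,  0.00079684, -0.00090668,  0.00164628,
        0.00095459,  0.00163569]), 'joint_torque': array([ 6.51388964e-04, -4.91282952e+01, -4.03383784e-01, -3.12533498e+01,
       -6.38823118e-02,  4.36074135e-02,  1.99848596e-04]), 'position': array([0.27240138, 0.58950037, 0.18855037]), 'tool_rot': array([-6.74395390e-01, -3.06803283e+00,  2.95939034e-03]), 'ft_force': array([-0.44701836, -0.24630587,  0.43746419]), 'torque': array([ 0.00470312, -0.08049069, -0.00548609]), 'grip_width': 1.0024455398112162}
top {'camera_matrix': array([[433.71418189,   0.        , 258.8464775 ],
       [  0.        , 433.71418189, 187.08583253],
       [  0.        ,   0.        ,   1.        ]]), 'pose': array([[-5.06772129e-02, -9.76421417e-01,  2.09840503e-01,
         3.57228244e-01],
       [-9.98714857e-01,  4.94042788e-02, -1.13071098e-02,
         2.68518114e-02],
       [ 6.73485494e-04, -2.10143841e-01, -9.77670247e-01,
         1.09602241e+00],
       [ 0.00000000e+00,  0.00000000e+00,  0.00000000e+00,
         1.00000000e+00]])}
scene {'camera_matrix': array([[454.51369944,   0.        , 254.73763753],
       [  0.        , 454.51369944, 191.76547592],
       [  0.        ,   0.        ,   1.        ]]), 'pose': array([[-0.68837273,  0.41206125, -0.59694934,  1.33285896],
       [ 0.72507129,  0.3677947 , -0.58223594,  0.76052716],
       [-0.02036207, -0.83362617, -0.55195362,  0.79951767],
       [ 0.        ,  0.        ,  0.        ,  1.        ]])}
```

View pics/top0.png

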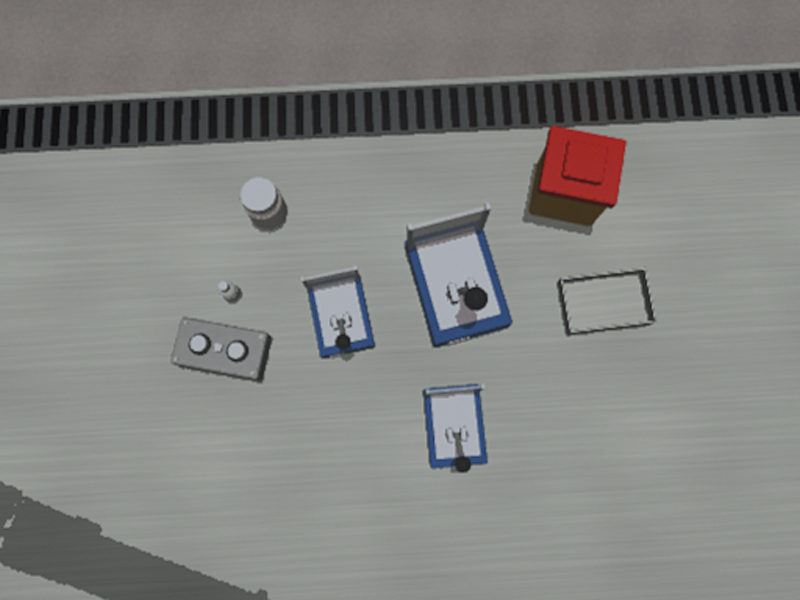

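View pics/scene0.png

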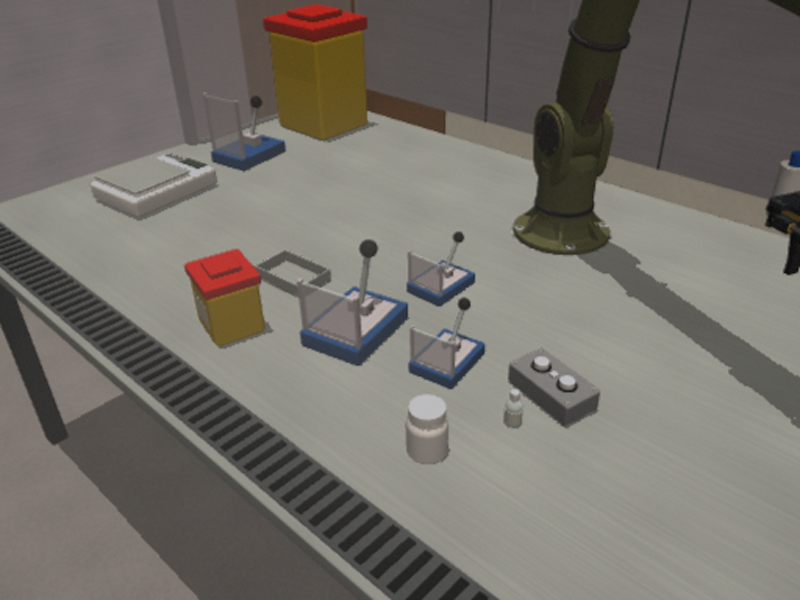

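The top view shows three blue presses: A at (460,275), B at (338,312) and C at (456,425). The scene view shows a fourth at (248,150), near the bench's far edge. A is clearly the largest, about 1.5 times the others. The reset box is at (220,348), with round keys at (199,343) and (236,350) and the square key at (218,347). The vial is at (229,290), and the tray is on the right. Next I'll measure these and confirm the press with an enlarged crop.

```bash
cat > h.py <<'E'
import numpy as np, cv2
from bench import eyes, get_state
from scipy.spatial.transform import Rotation as R
def ray(n,u,v):
    c=eyes.camera_params(n);P=c["pose"];d=P[:3,:3]@np.linalg.solve(c["camera_matrix"],[u,v,1]);return P[:3,3],d
def onz(n,u,v,z):
    o,d=ray(n,u,v);return o+d*(z-o[2])/d[2]
def tri(a,b):
    A=[];y=[]
    for o,d in(a,b):
        d=d/np.linalg.norm(d);M=np.eye(3)-np.outer(d,d);A.append(M);y.append(M@o)
    return np.linalg.lstsq(np.vstack(A),np.hstack(y),rcond=None)[0]
def blob(m,box):
    x0,y0,x1,y1=box;k=np.zeros(m.shape,np.uint8);k[y0:y1,x0:x1]=m[y0:y1,x0:x1]
    n,l,s,c=cv2.connectedComponentsWithStats(k);return [(s[i,4],c[i]) for i in range(1,n) if s[i,4]>8],l
E
python3 - <<'E'
from h import *
t=np.load("top0.npz")["p"];s=np.load("scene0.npz")["p"]
def blue(p): 
    h=cv2.cvtColor(p,cv2.COLOR_RGB2HSV);return ((h[...,0]>100)&(h[...,0]<125)&(h[...,1]>120)).astype(np.uint8)
for n,bx in(("A",(250,120,335,225)),("B",(190,165,245,232)),("C",(265,240,320,305))):
    m=blue(t);k=np.zeros_like(m);x0,y0,x1,y1=bx;k[y0:y1,x0:x1]=m[y0:y1,x0:x1]
    pts=np.argwhere(k)[:,::-1]
    w=np.array([onz("top",u,v,.035)[:2] for u,v in pts],np.float32)
    print(n,len(w),cv2.minAreaRect(w))
g=t.max(2)
for n,p,bx in(("top",t,(290,178,318,205)),("scene",s,(222,148,250,172))):
    print(n,blob((p.max(2)<45).astype(np.uint8),bx)[0])
w=((t.min(2)>165)).astype(np.uint8)
for a,c in blob(w,(108,200,176,246))[0]: print("key",a,c,onz("top",*c,.057))
hs=cv2.cvtColor(t,cv2.COLOR_RGB2HSV)
k=blob(w,(138,176,156,194))[0];print("vial",k)
def show(p,b,f):
    x0,y0,x1,y1=b;return cv2.resize(p[y0:y1,x0:x1],f,interpolation=cv2.INTER_CUBIC)
a=show(t,(180,120,340,310),(400,475));b=show(t,(100,170,190,250),(400,356))
im=np.zeros((475,800,3),np.uint8);im[:,:400]=a;im[:356,400:]=b
cv2.imwrite("pics/crop1.png",im[:,:,::-1])
E
```

```text
A 878 ((0.5906185507774353, -0.07255591452121735), (0.1606704592704773, 0.12722638249397278), 12.588134765625)
B 343 ((0.5485050678253174, 0.11824366450309753), (0.10729174315929413, 0.08456174284219742), 9.383763313293457)
C 365 ((0.3666996657848358, -0.051417283713817596), (0.10593482851982117, 0.08500612527132034), 2.191152811050415)
top [(np.int32(142), array([304.06338028, 190.64788732]))]
scene []
key 60 [126.4  219.25] [0.51714573 0.33783013 0.057     ]
key 12 [139.08333333 221.58333333] [0.50993109 0.30724918 0.057     ]
key 60 [150.63333333 223.81666667] [0.5031125  0.27945975 0.057     ]
vial [(np.int32(17), array([142.11764706, 182.41176471]))]
```

View pics/crop1.png

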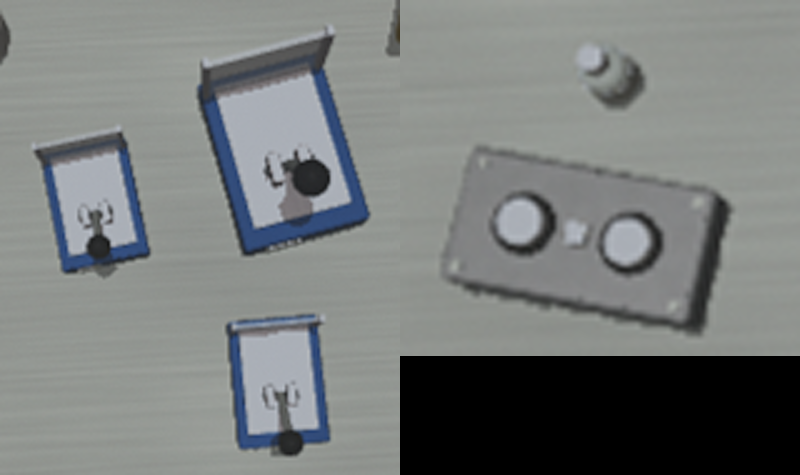

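The crop confirms press A at (285,140) in the crop as the largest, with the other two about 2/3 its size. The box's keys stand 60.0 mm apart by measurement, which matches. Next I'll work out the ball position and the motion.

```bash
cat >> h.py <<'E'
a=np.radians(12.6);px=np.array([np.cos(a),np.sin(a),0]);py=np.array([-np.sin(a),np.cos(a),0])
org=np.array([.5906,-.0726,0])+.0097*px;piv=org-.02*px+[0,0,.05]
bc=np.array([.5101,.3086,0])
def plan(tx,ty,tz,ang,ref="x"):
    """steps in tool frame; ang = world direction wanted for tool -x, deg"""
    s=get_state();M=R.from_rotvec(s["tool_rot"]).as_matrix();p=s["position"]
    cur=np.degrees(np.arctan2(-M[1,0],-M[0,0]));d=(ang-cur+180)%360-180
    print("t",s["time"],"p",p.round(4),"ang",cur.round(1),"F",s["ft_force"].round(1),"w",s["grip_width"].round(3),"q7",s["joint_positions"][6].round(2))
    w=np.array([tx,ty,tz])-p
    b=np.radians(ang);F=np.array([[-np.cos(b),-np.sin(b),0],[-np.sin(b),np.cos(b),0],[0,0,-1]])
    print("now-axes units",(M.T@w/.04).round(2),"goal-axes units",(F.T@w/.04).round(2),"turn units (tool z)",round(-d/5,2))
E
python3 - <<'E'
from h import *
s=np.load("scene0.npz")["p"]
o,d=ray("top",304.06,190.65)
t=((piv-o)@py)/(d@py);b=o+t*d;print("ball via plane",b,"dist",np.linalg.norm(b-piv))
for z in(.141,.15,.16): 
    b=onz("top",304.06,190.65,z);r=b-piv;print(z,b.round(4),"press x,y",(r@px).round(4),(r@py).round(4),np.linalg.norm(r).round(4))
bs=blob((s.max(2)<60).astype(np.uint8),(222,148,250,172))[0];print(bs)
for A,c in bs: 
    b=tri(ray("top",304.06,190.65),ray("scene",*c));r=b-piv;print(b,(r@px).round(4),(r@py).round(4),np.linalg.norm(r))
print("org",org,"piv",piv)
g=piv-.125*px;plan(g[0],g[1],.19,12.6)
E
```

```text
ball via plane [ 0.54470042 -0.08285977  0.16184817] dist 0.11772540710976317
0.141 [ 0.5489 -0.0853  0.141 ] press x,y -0.0332 -0.0033 0.0969
0.15 [ 0.5471 -0.0843  0.15  ] press x,y -0.0347 -0.0019 0.1059
0.16 [ 0.5451 -0.0831  0.16  ] press x,y -0.0364 -0.0003 0.1159
[(np.int32(75), array([235.56      , 159.26666667]))]
[ 0.54593127 -0.08311927  0.15170508] -0.0356 -0.0005 0.10775285519317039
org [ 0.60006639 -0.07048401  0.        ] piv [ 0.58054806 -0.07484688  0.05      ]Traceback (most recent call last):
  File "<stdin>", line 11, in <module>
  File "h.py", line 23, in plan
    print("t",s["time"],"p",p.round(4),"ang",cur.round(1),"F",s["ft_force"].round(1),"w",s["grip_width"].round(3),"q7",s["joint_positions"][6].round(2))
                                                                                         ^^^^^^^^^^^^^^^^^^^^^
AttributeError: 'float' object has no attribute 'round'
```

```bash
sed -i 's/s\["grip_width"\].round(3)/round(float(s["grip_width"]),3)/' h.py; python3 - <<'E'
from h import *
plan(.47,.24,.19,12.6)
g=piv-.1*px;plan(g[0],g[1],.19,12.6)
E
```

```text
t 0.1 p [0.2725 0.5895 0.1887] ang -24.8 F [0.3 0.  0.2] w 0.999 q7 -0.06
now-axes units [-8.15 -5.86 -0.02] goal-axes units [-2.91 -9.61 -0.03] turn units (tool z) -7.48
t 0.1 p [0.2725 0.5895 0.1887] ang -24.8 F [0.3 0.  0.2] w 0.999 q7 -0.06
now-axes units [-1.197e+01 -1.337e+01 -1.000e-02] goal-axes units [ -1.39 -17.89  -0.03] turn units (tool z) -7.48
```

```bash
python3 -m jog '[[[0,-1,-0.7,0,0],[0,-1,-0.7,0,0],[0,-1,-0.7,0,0],[0,-1,-0.7,0,0],[0,-1,-0.7,0,0],[0,-1,-0.7,0,0],[0,-1,-0.7,0,0],[0,-1,-0.9,0,0],[0,0,0,0,0]]]' 40
python3 -m jog '[[[0,0,0,0,-1],[0,0,0,0,-1],[0,0,0,0,-1],[0,0,0,0,-1],[0,0,0,0,-1],[0,0,0,0,-1],[0,0,0,0,-1],[0,0,0,0,-0.5],[0,0,0,0,0]]]'
python3 - <<'E'
from h import *
g=piv-.1*px;plan(g[0],g[1],.14,12.6)
E
```

```text
time: 1.23
position: [0.4681, 0.2398, 0.1896]
tool_rot: [0.688, 3.064, -0.003]
ft_force: [-1.3, 0.8, 0.7]
grip_width: 0.065
time: 2.35
position: [0.4652, 0.246, 0.1893]
tool_rot: [0.349, -3.121, -0.0]
ft_force: [-0.1, 0.3, 0.3]
grip_width: 0.004
t 2.35 p [0.4652 0.246  0.1893] ang 12.7 F [-0.1  0.3  0.3] w 0.004 q7 1.27
now-axes units [ 1.46 -8.45  1.23] goal-axes units [ 1.44 -8.46  1.23] turn units (tool z) 0.03
```

```bash
python3 -m jog '[[[0,0.3,-1,0,0],[0,0.3,-1,0,0],[0,0.3,-1,0,0],[0,0.3,-1,0,0],[0,0.3,-1,0,0],[0,0,-1,0,0],[0,0,-1,0,0],[0,0,-1,0,0],[0,0,-0.45,0,0],[0,0,0,0,0]]]'
python3 -m jog '[[[0,0,0,0.7,0],[0,0,0,0.5,0],[0,0,0,0,0]]]'
python3 - <<'E'
from h import *
g=piv+(.036-.01)*px;plan(g[0],g[1],.14,12.6)
p,d=eyes.get_image("top");q,_=eyes.get_image("scene")
cv2.imwrite("pics/l1.png",np.hstack([cv2.resize(p[100:260,210:370],(400,400)),cv2.resize(q[110:250,170:310],(400,400))])[:,:,::-1])
E
```

```text
time: 3.6
position: [0.4816, -0.0986, 0.1896]
tool_rot: [0.342, -3.123, 0.0]
ft_force: [-0.0, 0.9, 0.5]
grip_width: 0.001
time: 3.98
position: [0.4803, -0.0958, 0.1402]
tool_rot: [0.35, -3.119, -0.002]
ft_force: [0.1, -0.5, -0.7]
grip_width: 0.001
t 3.975 p [ 0.4803 -0.0958  0.1402] ang 12.8 F [ 0.1 -0.5 -0.7] w 0.001 q7 1.94
now-axes units [-3.21 -0.05 -0.  ] goal-axes units [-3.21 -0.04  0.01] turn units (tool z) 0.04
```

View pics/l1.png

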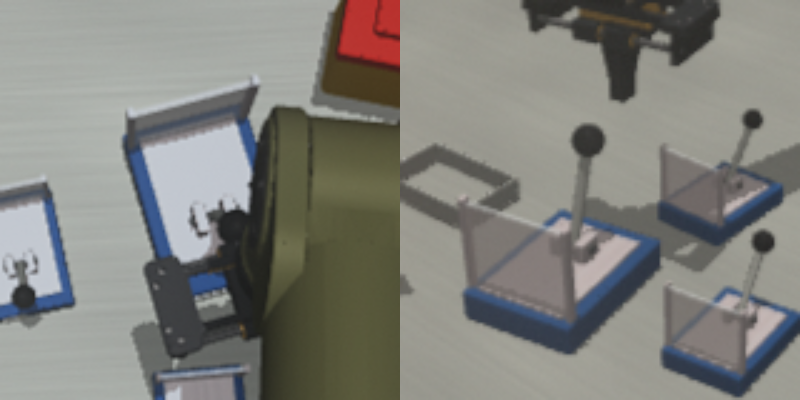

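The closed fingers are centred behind the ball, which is at (235,220) on the left and (588,140) on the right. I'll push slowly.

```bash
python3 -m jog '[[[0,-0.4,0,0,0],[0,-0.4,0,0,0],[0,-0.3,0,0,0],[0,-0.3,0,0,0],[0,-0.3,0,0,0],[0,-0.3,0,0,0],[0,-0.3,0,0,0],[0,-0.3,0,0,0],[0,-0.2,0,0,0],[0,0,0,0,0]]]'
python3 -m jog '[[[0,-0.1,0,0,0],[0,-0.1,0,0,0],[0,0,0,0,0]]]'
python3 - <<'E'
from h import *
g=piv+(.036-.01)*px;plan(g[0],g[1],.14,12.6)
q,_=eyes.get_image("scene")
cv2.imwrite("pics/l2.png",cv2.resize(q[110:250,170:310],(400,400))[:,:,::-1])
E
```

```text
time: 5.32
position: [0.5913, -0.0728, 0.1415]
tool_rot: [0.348, -3.122, 0.0]
ft_force: [-0.6, 0.5, -0.4]
grip_width: 0.002
time: 5.7
position: [0.5989, -0.0711, 0.1417]
tool_rot: [-0.348, 3.122, 0.0]
ft_force: [-0.7, 0.1, 1.4]
grip_width: 0.007
t 5.7 p [ 0.5989 -0.0711  0.1417] ang 12.7 F [-0.7  0.1  1.4] w 0.007 q7 1.98
now-axes units [-0.18  0.01  0.04] goal-axes units [-0.18  0.01  0.04] turn units (tool z) 0.02
```

View pics/l2.png

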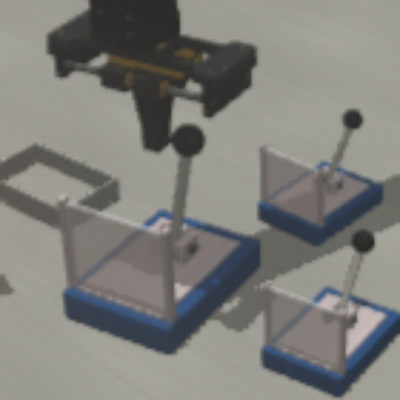

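The lever hasn't moved: the ball is still at (188,140), with the fingertips behind it in the image at (155,150). I'll check the geometry with projections and depth before doing anything else.

```bash
python3 - <<'E'
from h import *
def proj(n,X):
    c=eyes.camera_params(n);P=np.linalg.inv(c["pose"]);x=c["camera_matrix"]@(P[:3,:3]@X+P[:3,3]);return (x[:2]/x[2]).round(1),x[2].round(3)
s=get_state();tcp=s["position"];tz=R.from_rotvec(s["tool_rot"]).as_matrix()[:,2]
ball=np.array([.5459,-.0831,.1517])
for n in("scene","top"):
    p,d=eyes.get_image(n)
    print(n,"tcp",proj(n,tcp),"ball",proj(n,ball),"org corners",[proj(n,org+sx*.09*px+sy*.065*py+[0,0,.035])[0] for sx in(-1,1) for sy in(-1,1)],"plate top",[proj(n,org+.076*px+sy*.063*py+[0,0,.14])[0] for sy in(-1,1)])
    u,v=proj(n,ball)[0].astype(int);print("depth at ball",d[v,u]+.0)
d0=np.load("top0.npz")["d"];print("top depth init",d0[188:193,302:307].min())
p,_=eyes.get_image("scene");q,_=eyes.get_image("top")
for im,n in((p,"scene"),(q,"top")):
    cv2.circle(im,tuple(proj(n,tcp)[0].astype(int)),2,(0,255,0),1);
    cv2.circle(im,tuple(proj(n,ball)[0].astype(int)),2,(255,0,0),1)
cv2.imwrite("pics/l3.png",np.hstack([cv2.resize(q[110:230,240:360],(400,400)),cv2.resize(p[110:230,190:310],(400,400))])[:,:,::-1])
E
```

```text
scene tcp (array([224.9, 170.5]), np.float64(1.286)) ball (array([235.2, 159.2]), np.float64(1.319)) org corners [array([225.6, 181.9]), array([261.1, 193. ]), array([190.6, 211.1]), array([228.2, 224.7])] plate top [array([190.6, 178. ]), array([228.4, 190.2])]
depth at ball 1.3040847
top tcp (array([296.3, 169.4]), np.float64(0.985)) ball (array([303.7, 191. ]), np.float64(0.964)) org corners [array([327.8, 206.8]), array([277.4, 220.7]), array([306.8, 140. ]), array([257.9, 153. ])] plate top [array([312.6, 131.4]), array([260.3, 145.3])]
depth at ball 0.47225562
top depth init 0.9414676
```

View pics/l3.png

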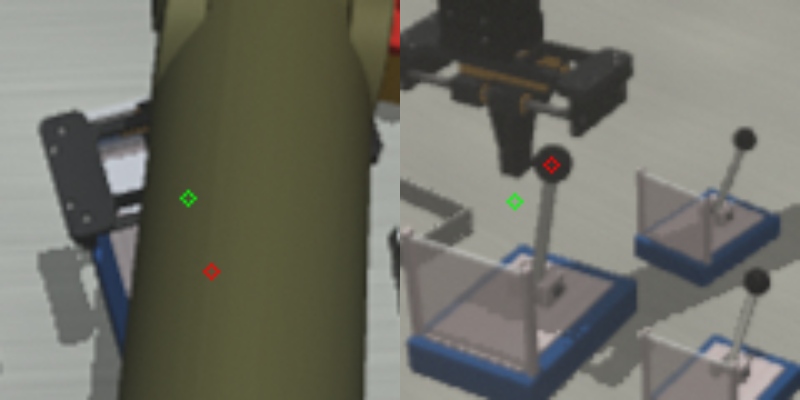

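```bash
python3 - <<'E'
from h import *
p,d=eyes.get_image("scene");c=eyes.camera_params("scene");P=c["pose"];K=c["camera_matrix"]
tcp=get_state()["position"];print("tcp",tcp,((tcp-piv)@px).round(3),((tcp-piv)@py).round(3))
for v in range(140,168,3):
    row=[]
    for u in range(216,240,3):
        X=P[:3,:3]@(np.linalg.solve(K,[u,v,1])*d[v,u])+P[:3,3];r=(X-piv)
        row.append("%4d,%4d,%4d"%(1e3*(r@px),1e3*(r@py),1e3*X[2]))
    print(v,"|".join(row))
E
```

```text
tcp [ 0.59859597 -0.0713139   0.14170203] 0.018 -0.0
140   44,  -4, 248|  57,  15, 259|  57,  24, 261|  55,  32, 262|  46,  36, 259|  48,  46, 262|   7,  28, 239|-384,-226,   2
143   33, -13, 232|  55,  12, 248|  54,  21, 250|  53,  31, 252|  43,  33, 248|  48,  46, 254|  50,  57, 257|  46,  64, 257
146 -314,-276,  -4|  30,  -6, 223|  26,   0, 223|  30,  13, 228|  18,  14, 223|-336,-222,   0|-342,-212,   0|-346,-201,   0
149 -289,-258,   0|  27,  -9, 212|  27,   1, 215|  26,  10, 216|  16,  12, 212|-314,-207,   0|-323,-200,  -1|-329,-191,  -1
152 -271,-245,  -1|  29,  -8, 204|  27,   0, 205|  29,  12, 209|  14,  11, 202|-295,-195,   0|-304,-187,  -1|-306,-175,   0
155 -252,-232,  -1|  27, -10, 193|  24,  -2, 194|  28,  10, 199|  13,   9, 191| -28,  -9, 166| -28,   0, 169| -37,   5, 166
158 -235,-220,  -2|-243,-213,  -4|  29,   0, 187|  27,   9, 189|  15,  10, 183| -24,  -7, 159| -21,   5, 164| -28,  10, 162
161 -218,-209,  -2|-219,-196,   0|  29,   0, 178|  27,   8, 179|-236,-169,  -1| -23,  -6, 149| -19,   6, 155| -28,  10, 152
164 -194,-191,   1|-202,-184,   0|-206,-174,   0|-209,-163,   2|-218,-156,   0|-223,-147,   0| -21,   4, 144| 916, 651, 799
167 -180,-181,   0|-180,-168,   3|-189,-162,   0|-195,-154,   0|-196,-142,   2|-205,-135,   0| -23,   2, 132|-218,-119,  -2
```

The depth image shows the fingertips really end at z ≈ 0.174, while the reported TCP z is 0.142. The fingers passed over the ball, so the real tips are about 32 mm higher than reported, though x and y agree. I'll back off, lower by that amount and push again.

```bash
python3 -m jog '[[[0,0,0,-0.5,0],[0,0.7,0,0,0],[0,0.7,0,0,0],[0,0.7,0,0,0],[0,0.7,0,0,0],[0,0.2,0,0,0],[0,0,0,0.7,0],[0,0,0,0.7,0],[0,0,0,0,0]]]'
python3 - <<'E'
from h import *
plan(*(piv+.026*px)[:2],.108,12.6)
p,d=eyes.get_image("scene");c=eyes.camera_params("scene");P=c["pose"];K=c["camera_matrix"]
v,u=np.mgrid[120:200,200:300];v=v.ravel();u=u.ravel()
X=(np.linalg.solve(K,np.array([u,v,0*u+1]))*d[v,u]).T@P[:3,:3].T+P[:3,3];r=X-piv
a=r@px;b=r@py
tc=(get_state()["position"]-piv);tx,ty=tc@px,tc@py
k=(abs(a-tx)<.03)&(abs(b-ty)<.03)&(X[:,2]>.06);print("finger lowest",np.sort(X[k,2])[:8].round(3),"x",a[k].min(),a[k].max())
k=(abs(b)<.03)&(X[:,2]>.1)&(abs(a+.035)<.03);print("ball",len(a[k]),X[k].mean(0),a[k].mean(),b[k].mean())
E
```

```text
time: 7.12
position: [0.4809, -0.0974, 0.1047]
tool_rot: [0.347, -3.119, -0.0]
ft_force: [1.0, 0.3, -0.8]
grip_width: 0.006
t 7.125 p [ 0.4809 -0.0974  0.1047] ang 12.7 F [ 1.   0.3 -0.8] w 0.006 q7 1.96
now-axes units [-3.2   0.   -0.09] goal-axes units [-3.2   0.01 -0.08] turn units (tool z) 0.02
finger lowest [0.137 0.138 0.138 0.138 0.138 0.139 0.139 0.139] x -0.12333536584200297 -0.07130463811312807
ball 224 [ 0.5451012  -0.07976445  0.16710338] -0.03566591570153045 0.002933350436565198
```

```bash
python3 -m jog '[[[0,-0.4,0,0,0],[0,-0.4,0,0,0],[0,-0.3,0,0,0],[0,-0.3,0,0,0],[0,-0.3,0,0,0],[0,-0.3,0,0,0],[0,-0.3,0,0,0],[0,-0.3,0,0,0],[0,-0.2,0,0,0],[0,0,0,0,0]]]'
cat >> h.py <<'E'
def ballpos():
    q,d=eyes.get_image("scene");c=eyes.camera_params("scene");P=c["pose"];K=c["camera_matrix"]
    m=(q.max(2)<60).astype(np.uint8)
    v,u=np.mgrid[120:210,190:260];v=v.ravel();u=u.ravel()
    X=(np.linalg.solve(K,np.array([u,v,0*u+1]))*d[v,u]).T@P[:3,:3].T+P[:3,3];r=X-piv
    dist=np.linalg.norm(r,axis=1);k=(abs(r@py)<.017)&(dist>.09)&(dist<.13)&(r[:,2]>.07)&(m[v,u]>0)
    A=(r@px)[k];Z=r[k,2];print("dark pts",k.sum(),"mean x,z from pivot",A.mean().round(3),Z.mean().round(3))
    return q
E
python3 - <<'E'
from h import *
plan(*(piv+.026*px)[:2],.108,12.6)
q=ballpos();cv2.imwrite("pics/l4.png",cv2.resize(q[110:250,170:310],(400,400))[:,:,::-1])
E
```

```text
time: 8.43
position: [0.5916, -0.0726, 0.1055]
tool_rot: [-0.348, 3.122, -0.0]
ft_force: [0.2, 0.3, 0.4]
grip_width: 0.004
t 8.425 p [ 0.5916 -0.0726  0.1055] ang 12.7 F [0.2 0.3 0.4] w 0.004 q7 1.99
now-axes units [-0.37  0.   -0.06] goal-axes units [-0.37  0.01 -0.06] turn units (tool z) 0.03
dark pts 168 mean x,z from pivot 0.033 0.11
```

View pics/l4.png

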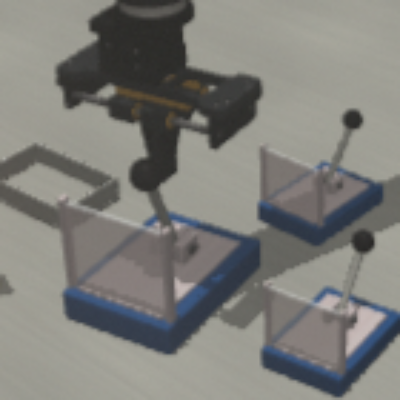

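The lever is following: the ball is now at (147,175), past upright. I'll carry on to the stop.

```bash
python3 -m jog '[[[0,-0.15,0,0,0],[0,-0.15,0,0,0],[0,-0.1,0,0,0],[0,0,0,0,0]]]'; python3 -c "
from h import *
ballpos()"
```

```text
time: 8.98
position: [0.6059, -0.0697, 0.1054]
tool_rot: [0.347, -3.121, -0.0]
ft_force: [-3.3, -0.2, 0.4]
grip_width: 0.004
dark pts 169 mean x,z from pivot 0.047 0.106
```

```bash
python3 -m jog '[[[0,-0.08,0,0,0],[0,-0.08,0,0,0],[0,0,0,0,0]]]'; python3 -c "
from h import *
ballpos()
plan(*(piv+.026*px)[:2],.108,12.6)"
```

```text
time: 9.4
position: [0.6062, -0.0695, 0.1052]
tool_rot: [0.343, -3.109, -0.003]
ft_force: [-18.8, -2.5, 10.1]
grip_width: 0.01
dark pts 173 mean x,z from pivot 0.048 0.105
t 9.45 p [ 0.6062 -0.0695  0.1052] ang 12.6 F [-18.4  -2.    9.8] w 0.004 q7 1.99
now-axes units [ 0.    0.01 -0.07] goal-axes units [ 0.    0.01 -0.07] turn units (tool z) 0.0
```

The lever is at its stop: the force jumped to 19 N with no further travel, and the ball is at the predicted spot. I'll back off, rise and go over the box.

```bash
python3 -m jog '[[[0,0.4,0,0,0],[0,0.6,0,0,0],[0,0.8,0,0,0],[0,0,0,-0.8,0],[0,0,0,-0.8,0],[0.517,0,0,0,1],[0.517,0,0,0,1],[0.517,0,0,0,1],[0.517,0,0,0,1],[0.517,0,0,0,1.0]]]' ; python3 -c "
from h import *
plan(*bc[:2],.17,-13.5);ballpos()"
```

```text
time: 10.7
position: [0.5441, -0.0834, 0.1705]
tool_rot: [0.34, 3.119, 0.002]
ft_force: [-0.6, -0.2, 0.4]
grip_width: 0.471
t 10.7 p [ 0.5441 -0.0834  0.1705] ang -12.4 F [-0.6 -0.2  0.4] w 0.471 q7 1.52
now-axes units [2.94 9.39 0.02] goal-axes units [3.11 9.33 0.01] turn units (tool z) 0.21
dark pts 84 mean x,z from pivot 0.061 0.101
```

```bash
python3 -m jog '[[[0.517,0.3,1,0,0.2],[0.517,0.3,1,0,0],[0.517,0.3,1,0,0],[0.517,0.3,1,0,0],[0.517,0.3,1,0,0],[0.517,0.3,1,0,0],[0.517,0.3,1,0,0],[0.517,0.3,1,0,0],[0.517,0.3,1,0,0],[0.517,0.35,0.35,0,0]]]'
python3 -m jog '[[[0.517,0,0,0.8,0],[0.517,0,0,0.8,0],[0.517,0,0,0.2,0],[0.517,0,0,0,0]]]'
python3 - <<'E'
from h import *
plan(*bc[:2],.03,-13.5)
o=[]
for n,b in(("top",(90,160,210,280)),("scene",(300,190,420,310))):
    p,d=eyes.get_image(n);x0,y0,x1,y1=b;o.append(cv2.resize(p[y0:y1,x0:x1],(400,400),interpolation=cv2.INTER_CUBIC))
    if n=="scene":
        c=eyes.camera_params(n);P=c["pose"];K=c["camera_matrix"];s=get_state();M=R.from_rotvec(s["tool_rot"]).as_matrix()
        v,u=np.mgrid[0:384,0:512];v=v.ravel();u=u.ravel();g=d[v,u]>0;v=v[g];u=u[g]
        X=(np.linalg.solve(K,np.array([u,v,0*u+1]))*d[v,u]).T@P[:3,:3].T+P[:3,3];r=(X-s["position"])@M
        for sg in(1,-1):
            k=(abs(r[:,0])<.02)&(r[:,1]*sg>.01)&(r[:,1]*sg<.06)&(X[:,2]>.066)&(X[:,2]<.13)
            print("finger",sg,"n",k.sum(),"zmin",np.sort(X[k,2])[:4].round(3),"tool y range",np.percentile(r[k,1],[2,98]).round(3),"x",np.percentile(r[k,0],[2,98]).round(3))
cv2.imwrite("pics/k1.png",np.hstack(o)[:,:,::-1])
E
```

```text
time: 12.0
position: [0.5086, 0.3117, 0.1698]
tool_rot: [0.357, 3.12, 0.003]
ft_force: [-0.7, -0.7, 0.0]
grip_width: 0.518
time: 12.5
position: [0.5093, 0.3076, 0.0981]
tool_rot: [0.364, 3.12, 0.0]
ft_force: [-0.5, -0.3, -1.4]
grip_width: 0.513
t 12.5 p [0.5093 0.3076 0.0981] ang -13.3 F [-0.5 -0.3 -1.4] w 0.513 q7 0.81
now-axes units [-0.01  0.03  1.7 ] goal-axes units [-0.01  0.03  1.7 ] turn units (tool z) 0.04Traceback (most recent call last):
  File "<stdin>", line 12, in <module>
    return _quantile_unchecked(
        a, q, axis, out, overwrite_input, method, keepdims, weights)
    return _ureduce(a,
                    func=_quantile_ureduce_func,
    ...<5 lines>...
                    overwrite_input=overwrite_input,
                    method=method)
    r = func(a, **kwargs)
    result = _quantile(arr,
                       quantiles=q,
    ...<2 lines>...
                       out=out,
                       weights=wgt)
    slices_having_nans = np.isnan(arr[-1, ...])
                                  ~~~^^^^^^^^^
IndexError: index -1 is out of bounds for axis 0 with size 0
```

```bash
cat > f.py <<'E'
from h import *
import sys
o=[]
for n,b in(("top",(90,160,210,280)),("scene",(300,170,420,290))):
    p,d=eyes.get_image(n);x0,y0,x1,y1=b;o.append(cv2.resize(p[y0:y1,x0:x1],(400,400),interpolation=cv2.INTER_CUBIC))
    if n=="scene":
        c=eyes.camera_params(n);P=c["pose"];K=c["camera_matrix"];s=get_state();M=R.from_rotvec(s["tool_rot"]).as_matrix()
        v,u=np.mgrid[0:384,0:512];v=v.ravel();u=u.ravel();g=d[v,u]>0;v=v[g];u=u[g]
        X=(np.linalg.solve(K,np.array([u,v,0*u+1]))*d[v,u]).T@P[:3,:3].T+P[:3,3];r=(X-s["position"])@M
        for sg in(1,-1):
            k=(abs(r[:,0])<.02)&(r[:,1]*sg>.01)&(r[:,1]*sg<.06)&(X[:,2]>.066)&(X[:,2]<s["position"][2]+.06)
            print("finger",sg,"n",k.sum(),"zmin",np.sort(X[k,2])[:4].round(3))
            if k.any(): print("tool y range",np.percentile(r[k,1],[2,98]).round(3),"x",np.percentile(r[k,0],[2,98]).round(3))
cv2.imwrite(sys.argv[1],np.hstack(o)[:,:,::-1])
E
python3 f.py pics/k1.png
```

```text
finger 1 n 70 zmin [0.133 0.134 0.134 0.134]
tool y range [0.023 0.034] x [-0.012  0.012]
finger -1 n 74 zmin [0.133 0.133 0.134 0.134]
tool y range [-0.031 -0.02 ] x [-0.011  0.01 ]
```

View pics/k1.png

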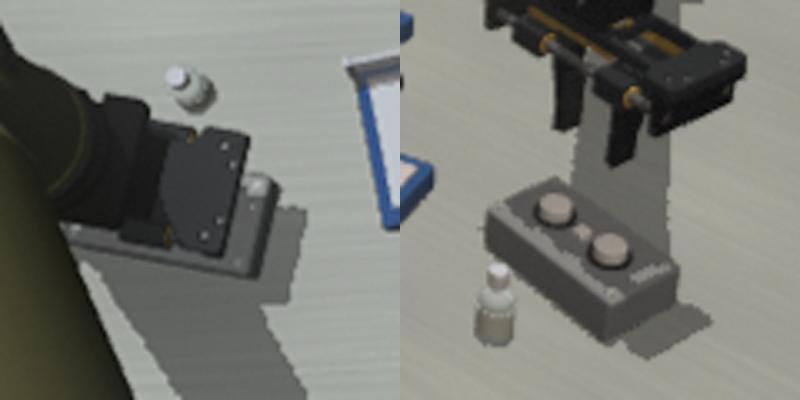

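Both fingertips are above their keys. The fingers are centred at ±27 mm against ±30 mm for the keys, and the tips are at z 0.133, 76 mm above the key tops. I'll widen a little and descend.

```bash
python3 -m jog '[[[0.57,0,0,0.5,0],[0.57,0,0,0.5,0],[0.57,0,0,0.4,0],[0.57,0,0,0.2,0],[0.57,0,0.03,0,0],[0.57,0,0,0,0]]]'; python3 f.py pics/k2.png; python3 -c "
from h import *
plan(*bc[:2],.025,-13.5)"
```

```text
time: 13.45
position: [0.51, 0.3098, 0.0345]
tool_rot: [0.363, 3.119, 0.002]
ft_force: [0.4, 0.7, -0.3]
grip_width: 0.568
finger 1 n 63 zmin [0.067 0.069 0.069 0.07 ]
tool y range [0.026 0.036] x [-0.012  0.011]
finger -1 n 72 zmin [0.067 0.067 0.067 0.068]
tool y range [-0.033 -0.022] x [-0.012  0.009]
t 13.55 p [0.5099 0.3096 0.0345] ang -13.3 F [0.3 0.  0.7] w 0.569 q7 0.83
now-axes units [-0.01 -0.02  0.24] goal-axes units [-0.01 -0.02  0.24] turn units (tool z) 0.04
```

View pics/k2.png

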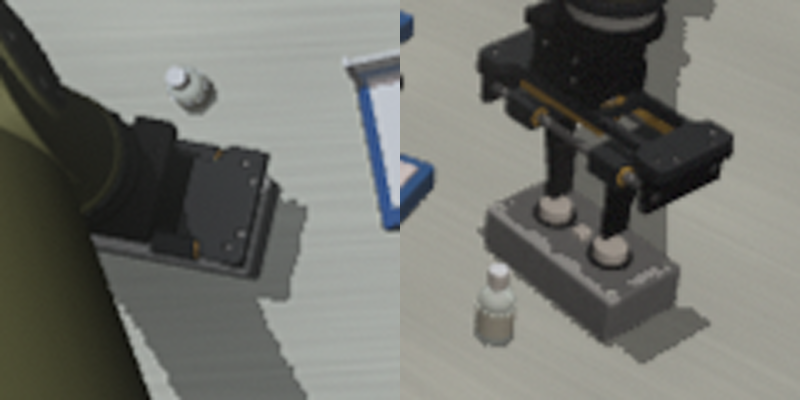

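The tips hover about 10 mm over the key centres. I'll press in small steps and watch the force.

```bash
python3 -m jog '[[[0.57,0,0,0.15,0],[0.57,0,0,0.1,0],[0.57,0,0,0,0]]]'; python3 -m jog '[[[0.57,0,0,0.1,0],[0.57,0,0,0,0]]]';python3 -m jog '[[[0.57,0,0,0.08,0],[0.57,0,0,0,0]]]'
```

```text
time: 13.92
position: [0.5093, 0.3092, 0.0238]
tool_rot: [-0.364, -3.12, 0.0]
ft_force: [-1.0, -0.3, 3.5]
grip_width: 0.569
time: 14.18
position: [0.5094, 0.3093, 0.0202]
tool_rot: [0.364, 3.12, 0.0]
ft_force: [-2.5, -0.9, 5.4]
grip_width: 0.571
time: 14.42
position: [0.5095, 0.3093, 0.0177]
tool_rot: [-0.364, -3.12, -0.001]
ft_force: [-3.1, -2.1, 10.2]
grip_width: 0.571
```

```bash
python3 -m jog '[[[0.57,0,0,0.06,0],[0.57,0,0,0,0]]]'; python3 -c "
from h import *
p,d=eyes.get_image('scene');cv2.imwrite('pics/k3.png',cv2.resize(p[210:260,330:400],(700,500),interpolation=cv2.INTER_CUBIC)[:,:,::-1])
plan(*bc[:2],.025,-13.5)"
```

```text
time: 14.68
position: [0.5095, 0.3093, 0.0173]
tool_rot: [-0.364, -3.12, -0.001]
ft_force: [-6.9, -4.7, 21.4]
grip_width: 0.572
t 14.725 p [0.5095 0.3094 0.0174] ang -13.3 F [-7.5 -3.2 20.9] w 0.567 q7 0.83
now-axes units [-0.02 -0.02 -0.19] goal-axes units [-0.02 -0.02 -0.19] turn units (tool z) 0.04
```

View pics/k3.png

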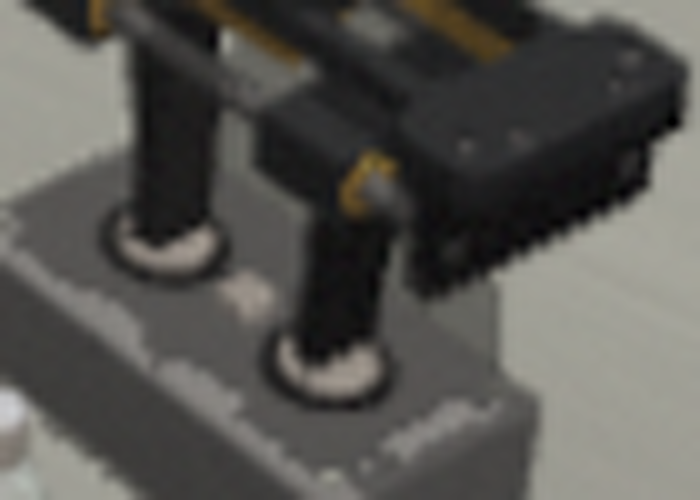

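Both keys are bottomed: 21 N with no further travel, each finger on its own white key, and the square key at (250,295) clear. Now I'll hold for over 3 s, then let go straight up.

```bash
H='hold'; python3 -m jog '[[[0.57,0,0,0,0],[0.57,0,0,0,0],[0.57,0,0,0,0],[0.57,0,0,0,0],[0.57,0,0,0,0],[0.57,0,0,0,0],[0.57,0,0,0,0],[0.57,0,0,0,0],[0.57,0,0,0,0],[0.57,0,0,0,0]]]'
python3 -m jog '[[[0.57,0,0,0,0],[0.57,0,0,0,0],[0.57,0,0,0,0],[0.57,0,0,0,0],[0.57,0,0,0,0],[0.57,0,0,0,0],[0.57,0,0,0,0],[0.57,0,0,0,0],[0.57,0,0,0,0],[0.57,0,0,0,0]]]'
python3 -m jog '[[[0.57,0,0,0,0],[0.57,0,0,0,0],[0.57,0,0,0,0],[0.57,0,0,0,0],[0.57,0,0,0,0],[0.57,0,0,0,0]]]'
python3 -m jog '[[[0.57,0,0,-0.2,0],[0.57,0,0,-0.3,0],[0.57,0,0,-0.6,0],[0.57,0,0,-1,0],[0.57,0,0,-1,0],[0.57,0,0,-0.5,0],[0.57,0,0,0,0],[0.57,0,0,0,0],[0.57,0,0,0,0]]]'
python3 - <<'E'
from h import *
ballpos()
o=[]
p,d=eyes.get_image('scene');np.savez("scene9.npz",p=p,d=d)
c=eyes.camera_params("scene");P=c["pose"];K=c["camera_matrix"]
d0=np.load("scene0.npz")["d"];p0=np.load("scene0.npz")["p"]
k=(np.abs(p.astype(int)-p0).max(2)>40)
k[:, :]&=True
cv2.imwrite('pics/end.png',cv2.resize(np.hstack([p0[130:310,110:400],p[130:310,110:400]]),(800,248))[:,:,::-1])
w=((p.min(2)>110)).astype(np.uint8);w0=((p0.min(2)>110)).astype(np.uint8)
for m in(w0,w): print([(int(a),c.round(1)) for a,c in blob(m,(335,222,375,250))[0]])
E
```

```text
time: 15.98
position: [0.5095, 0.3094, 0.0174]
tool_rot: [-0.364, -3.12, -0.002]
ft_force: [-7.4, -4.1, 21.1]
grip_width: 0.571
time: 17.23
position: [0.5095, 0.3093, 0.0174]
tool_rot: [-0.364, -3.12, -0.001]
ft_force: [-7.8, -4.5, 21.1]
grip_width: 0.571
time: 17.98
position: [0.5095, 0.3094, 0.0174]
tool_rot: [-0.364, -3.12, -0.002]
ft_force: [-6.4, -3.8, 21.3]
grip_width: 0.57
time: 19.1
position: [0.5085, 0.3087, 0.1564]
tool_rot: [-0.363, -3.119, 0.003]
ft_force: [0.5, 0.1, -0.0]
grip_width: 0.573
dark pts 71 mean x,z from pivot 0.062 0.1
[(924, array([356., 234.]))]
[(55, array([341.6, 223.5])), (53, array([346.4, 231.3])), (119, array([344.3, 242.7])), (15, array([354.4, 239. ])), (61, array([363. , 243.7]))]
```

View pics/end.png

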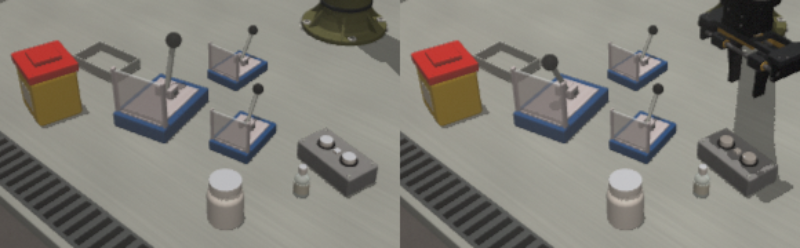

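The lever leans at its stop, with the ball at (550,62). The keys at (727,143) and (749,159) are up again, and the box and bystanders look unmoved. The robot is clear, so I'll hand in.

```bash
python3 -c "
from bench import job
print(job.close_job())"
```

```text
the job is handed in; nothing more can be done
None
```

I pushed the largest press's lever to its far stop, then held both round keys down for over 3 s and released them straight up. The job is handed in, at about 19 s of the 54 s allowed. No verdict was reported.

- **Lever:** My first push did not move the lever. The fingers passed over the ball because the real fingertips sit about 32 mm above the reported TCP height, as the depth image showed. I lowered by that amount and pushed again. At the stop the force jumped to about 19 N with no further travel, and the ball was where expected. It had not moved when I checked again after the release.
- **Keys:** One fingertip was on each key. They bottomed at a steady 21 N, and I held them from 14.7 s to 18.0 s. The square key was clear of both fingers.
- **Last picture:** Both round keys looked up again, and the robot was clear with about 0 N on it. The box, tray, vial, jar and bin looked unmoved; I judged this by eye, not by measurement. A pixel comparison of the key tops was inconclusive, because the arm's shadow covered them and the brightness mask failed on the first image.

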